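Make up two ship-model kits

ROBOT

A 6-joint arm with a two-finger parallel gripper is mounted at the origin on the work surface. World frame = base frame: x ahead of the robot, y to its left, z up, the work surface at z = 0. Lengths are in m, angles in rad, forces in N, time in s.
With the tool pointing down it reaches from about 0.35 to 0.775 m from the base axis. Payload 5.5 kg.
Tool frame: the origin (TCP) lies between the finger pads; the fingertips stand 17 mm ahead of it and the grasp point (between the pads) lies 2 mm behind it; x points along the fingers, y is the direction in which the jaws open and shut, and the axes are right-handed (so a half turn about x gives the same grasp; the last joint's range is limited). The gripper opens to 85 mm and grips with 20 to 120 N. Pads are 22 mm wide; open, the fingers measure 114 mm over their backs; the gripper's body (76 mm by 85 mm) begins 54 mm behind the grasp point. The pads swing forward as they close: fully open they stand 13 mm farther back than shut.
Start: joints at [-0.14, 0.313, 0.046, 1.304, 0, 1.431], TCP at [0.575, -0, 0.248] pointing down, gripper open.
Joint ranges: [-2.76, 2.76], [-0.86, 1.69], [-1.03, 1.26], [-2.2, 2.34], [-1.47, 1.5], [-3.14, 3.14]. Speed limits (rad/s): [2.57, 2.57, 3.14, 3.14, 3.14, 3.14].

INTERFACE

Orientations are given as a unit quaternion [x, y, z, w].
In Python, from bench import robot, viewer gives the robot as it stands. The module is installed in compiled form; this text tells all that it offers.
- The arm moves only by the shell command python3 -m creep 'ROWS' [OPENING]. ROWS is JSON, a list that holds one entry, the list of rows, each a list of 4 numbers: the shift along the world's x, y, z as a fraction of full scale, then the turn about the world's z as a fraction of full scale. In form: [[[x, y, z, twist], ...]]. A call has 1 to 8 rows; each row is the pose to reach, as a shift and turn from the pose commanded when the call began, turning the shorter way round; what a row does not reach only later rows make up. Full scale, the value 1, is 150 mm for a shift and pi rad for a turn. A row lasts 1/10 s, in which the tool goes at most 50 mm and 8.59 degrees, less where a joint would pass 70% of its speed; a pose out of reach is approached as far as the arm can. A call with a number of a shift or a turn outside -1 to 1 is refused whole. A call with a gripper value outside its range is refused whole. OPENING is the gripper command: -1 is shut, 1 is fully open, values between are in proportion, set as the call begins (- or left out, the last holds). The fingers move at their own pace and stop on an object; the grip force is fixed at half the most. Time passes only in rows, so rows that repeat a pose let the fingers close. It gives the time, the measured TCP pose, the force and the opening at its end, in the units of the state.
- robot.state(): the state, without advancing time (a new reading comes with each control period).
- viewer.get_image(name): name is "scene" or "side" or "wrist"; returns the picture (384x512x3 uint8, blue, green, red); there is no depth.
- viewer.calibration(name): a dict with "camera_matrix" (3x3 intrinsics, pixels), "k1" (the pictures are not rectified: a ray, as slopes to the right and down, at radius r is drawn at 1 + k1 r^2 times it, then the intrinsics apply), "camera_from_world" (4x4, takes a point from world to camera coordinates). Camera axes: x right, y up, looking along -z (the intrinsics and any distortion apply to the point x, -y, -z); pixel columns grow to the right and rows downward; lengths in m; the calibration is good to about 2 mm. A picture is of the moment at which its call begins: read the wrist's pose just before it. calibration takes no time and is no camera call; for the wrist camera it gives the pose at the moment of the call.
- robot.job_done(): hands the job in, once; it reports no verdict.
The state is a dict: "time_s": time; "joints": joint angles; "qd": joint speeds; "joint_torque": joint torques, N m; "ee_pos": TCP position; "ee_rot": TCP orientation; "force": force on the tool from outside, world axes, zero at the start; "wrist_torque": the same for the moment, N m; "opening": opening from 0.0 (shut) to 1.0 (fully open).
Only numpy, scipy, OpenCV 4.12 (cv2) and the standard library are available. Lean on these libraries where they do the work, as an engineer would, in place of code of your own. Each camera call takes 0.05 s, during which the arm holds its last target. There are 200 camera calls.

TASK

Make up the two kits: in the three-compartment tray put the longer hull in the long compartment, the anchor flat in the wide one and the spar canister standing in the narrow one; in the two-compartment tray put the shorter hull in its long compartment and the thread spool standing in the short one. Lay the hulls upright and lengthwise (bow either way), set everything down gently so that it rests flat on the compartment's floor, and leave the ruler block, the vial in its clip and the bottle undisturbed.

Things in the scene. Friction and masses are not known exactly. Their poses are not given: they have to be found in the camera images.
- long_hull: The longer of two red-lacquered wooden ship hulls, 110 x 32 mm, two small deckhouses on a pale deck. Flat bottom, upright sides 30 mm high (37 over the deckhouses), pointed bow. Origin: underside, mid-length; x to the bow, y across, z up. Sides parallel from 55 mm behind the origin to 19 mm ahead: grip across y at the origin. 50 to 100 g.
- short_hull: The shorter red-lacquered wooden hull, 76 x 30 mm, one deckhouse, sides 30 mm high (37 over the deckhouse). Origin: underside, mid-length; x to the bow, y across, z up. Sides parallel from 38 mm behind the origin to 2 mm ahead, then tapering: grip across y about 12 mm behind the origin. 30 to 65 g.
- canister: Closed screw-top aluminium canister of spars, a cylinder 34 mm in diameter and 62 mm high, standing upright. Origin: centre of its underside, z up. 55 to 115 g.
- spool: Spool of rigging thread standing on end: black plastic flanges 34 mm in diameter, pale winding 31 mm in diameter between them, 36 mm high. Origin: centre of its underside, z up. 20 to 45 g.
- anchor: Pewter anchor casting lying flat, 16 mm thick, 70 mm long, 50 mm across the arms. Shank: a straight bar 12 mm wide, 16 mm high along its x; cross-bar (36 mm across) 25 mm behind the origin, curved arms from about 10 mm ahead of it. Origin: underside of the shank, x to the arms, z up. Grip the shank across y about 5 mm behind the origin. 60 to 130 g.
- tray_three: Large birch tray, blue felt floor, three compartments, 158 (x) by 152 (y) mm outside; walls and dividers 4 mm thick, tops 14 mm and floor 4 mm above the desk. Fixed; on either side, turned up to 30 deg. Origin: centre of underside. Compartments (inside, centre along tray x, y): long 150 x 60 mm at (0, -42) mm; wide 92 x 80 at (-29, +32); narrow 54 x 80 at (+48, +32).
- tray_two: Narrow birch tray, blue felt floor, two compartments end to end, 178 (x) by 68 (y) mm outside; walls and dividers 4 mm thick, tops 14 mm and floor 4 mm above the desk. Fixed; on either side, turned up to 30 deg. Origin: centre of underside. Compartments (inside, centre along tray x, y): long 112 x 60 mm at (-29, 0) mm; short 54 x 60 at (+58, 0).
- ruler_block: Steel ruler block lying among the stock, 80 x 25 x 20 mm, loose, 310 g: in no kit, leave it. Origin: centre of its underside, x along its length.
- vial_stand: Spring clip on a round brass base 56 mm in diameter holding a slender glass vial upright, 113 mm high in all, one loose piece of 400 g beyond the stock: leave it. Origin: centre of its underside.
- ship_bottle: Corked glass bottle lying on a dark wooden cradle, 209 mm long, 72 mm in diameter, 86 mm high in all, one loose piece of 500 g beyond the stock: leave it. Origin: on the desk under the cradle, x towards the cork.
Mind the look-alikes: they are no part of the job. What is shaped like the vial_stand but black or green is not meant.

How it is judged:
At the end, for the whole second after the job is handed in: All five pieces at rest in their own compartments, anywhere between its walls, flat on the floor (within 3 mm in height, tilt under 0.12 rad), hulls lengthwise within 0.35 rad either way round; ruler block, vial stand and bottle within 15 mm of their start and upright (x of long_hull in the frame of tray_three between -0.022 and 0.022 m and y of long_hull in the frame of tray_three between -0.058 and -0.026 m and z of long_hull in the frame of tray_three between 0.001 and 0.007 m and angle between each of long_hull, anchor, canister, short_hull, spool's own z axis and vertical below 0.12 rad and linear speed of each of long_hull, anchor, canister, short_hull, spool below 0.02 m/s and angular speed of each of long_hull, anchor, canister, short_hull, spool below 0.2 rad/s and angle between the x axis of long_hull and the x axis of tray_three, either way round below 0.35 rad and x of anchor in the frame of tray_three between -0.047 and -0.011 m and y of anchor in the frame of tray_three between 0.014 and 0.05 m and z of anchor in the frame of tray_three between 0.001 and 0.007 m and x of canister in the frame of tray_three between 0.036 and 0.06 m and y of canister in the frame of tray_three between 0.007 and 0.057 m and z of canister in the frame of tray_three between 0.001 and 0.007 m and x of short_hull in the frame of tray_two between -0.049 and -0.009 m and y of short_hull in the frame of tray_two between -0.017 and 0.017 m and z of short_hull in the frame of tray_two between 0.001 and 0.007 m and angle between the x axis of short_hull and the x axis of tray_two, either way round below 0.35 rad and x of spool in the frame of tray_two between 0.046 and 0.07 m and y of spool in the frame of tray_two between -0.015 and 0.015 m and z of spool in the frame of tray_two between 0.001 and 0.007 m and not (distance of ruler_block from where it was at the start of the episode above 0.015 m or angle between ruler_block's own z axis and vertical above 0.2 rad) and not (distance of vial_stand from where it was at the start of the episode above 0.015 m or angle between vial_stand's own z axis and vertical above 0.2 rad) and not (distance of ship_bottle from where it was at the start of the episode above 0.015 m or angle between ship_bottle's own z axis and vertical above 0.2 rad)); the robot touches nothing.
It fails at once if a piece is dropped or slammed down (faster than 0.8 m/s within 45 mm of the desk) ((height (world z) of long_hull below 0.045 m and linear speed of long_hull above 0.8 m/s) or (height (world z) of anchor below 0.045 m and linear speed of anchor above 0.8 m/s) or (height (world z) of canister below 0.045 m and linear speed of canister above 0.8 m/s) or (height (world z) of short_hull below 0.045 m and linear speed of short_hull above 0.8 m/s) or (height (world z) of spool below 0.045 m and linear speed of spool above 0.8 m/s)).
It fails at once if the ruler block is shifted by more than 15 mm or tipped (distance of ruler_block from where it was at the start of the episode above 0.015 m or angle between ruler_block's own z axis and vertical above 0.2 rad).
It fails at once if the vial stand is shifted by more than 15 mm or tipped (distance of vial_stand from where it was at the start of the episode above 0.015 m or angle between vial_stand's own z axis and vertical above 0.2 rad).
It fails at once if the bottle on its cradle is shifted by more than 15 mm or tipped (distance of ship_bottle from where it was at the start of the episode above 0.015 m or angle between ship_bottle's own z axis and vertical above 0.2 rad).
It also fails if it takes over 112 s, if anything falls off the work surface, if the arm or the gripper's body presses on something with over 40 N, if the wrist force passes 120 N, or if a joint passes its speed limit or range.

## Working session

There is one attempt and no reset: what is moved stays moved. The work goes in short steps, Python scripts to look and compute and a shell command to move; the robot and the scene stay as the last step left them, time stands still between calls to the robot, and variables do not carry over. Pictures are saved under pics/ and viewed, about 12 in all and at most 16, crops included, and the job is handed in when it is done.

```bash
mkdir -p pics
python3 - <<'E'
from bench import robot, viewer
import cv2,numpy as np
for n in("scene","side","wrist"):
    c=viewer.calibration(n);im=viewer.get_image(n);cv2.imwrite(f"pics/{n}0.png",im)
    print(n,np.round(c["camera_matrix"],1).tolist(),c["k1"],np.round(c["camera_from_world"],3).tolist())
s=robot.state();print(s["time_s"],s["ee_pos"],s["ee_rot"],s["opening"],s["force"])
a=[cv2.imread(f"pics/{n}0.png") for n in("scene","side","wrist")]
E
```

```text
scene [[478.2, 0.0, 251.4], [0.0, 478.2, 190.5], [0.0, 0.0, 1.0]] -0.1436816757051077 [[0.837, 0.547, -0.001, -0.536], [-0.403, 0.618, 0.675, 0.239], [0.37, -0.565, 0.738, -1.404], [0.0, 0.0, 0.0, 1.0]]
side [[389.9, 0.0, 257.1], [0.0, 389.9, 193.4], [0.0, 0.0, 1.0]] -0.07081256802933993 [[-0.968, -0.252, 0.006, 0.625], [0.191, -0.718, 0.669, -0.142], [-0.164, 0.649, 0.743, -0.806], [0.0, 0.0, 0.0, 1.0]]
wrist [[268.5, 0.0, 258.0], [0.0, 268.5, 194.7], [0.0, 0.0, 1.0]] -0.06210781724905137 [[1.0, -0.001, -0.001, -0.574], [0.001, 0.953, -0.303, 0.04], [0.001, 0.303, 0.953, -0.38], [0.0, 0.0, 0.0, 1.0]]
0.15 [5.74644725e-01 3.86778841e-05 2.47604835e-01] [ 0.4997185   0.50038977 -0.50030415  0.49958708] 1.0024536878655959 [-0.65920905  0.15685665  0.14131934]
```

View pics/scene0.png

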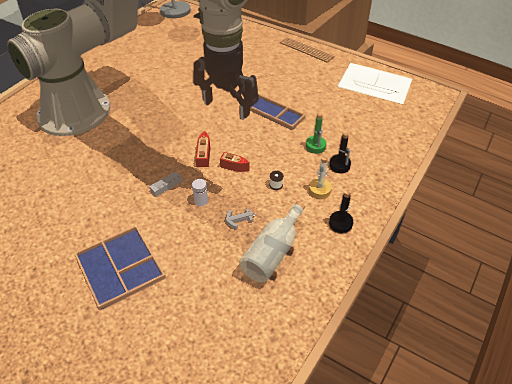

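View pics/side0.png

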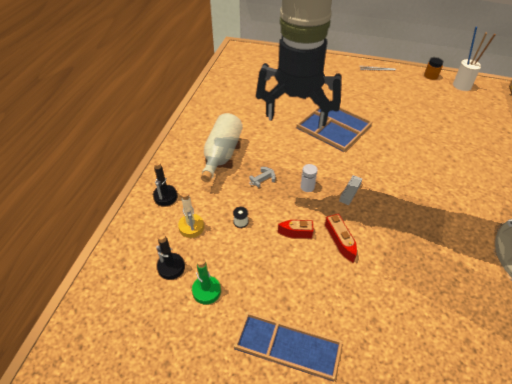

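The scene view shows the two hulls at (203,150) and (235,161), canister (200,192), anchor (240,217), spool (277,180), ruler (166,184) and bottle (270,245). The brass vial stand is at (320,185), with black and green look-alikes around it. tray_three is at (120,265), and tray_two at (278,111) is partly hidden. The side view shows tray_two whole, at (288,346).

```bash
cat > h.py <<'E'
import numpy as np,cv2
from bench import robot,viewer
def ray(c,px):
    K=c["camera_matrix"];px=np.atleast_2d(np.float64(px)).reshape(-1,1,2)
    p=cv2.undistortPoints(px,np.float64(K),np.array([c["k1"],0,0,0,0.])).reshape(-1,2)
    T=np.array(c["camera_from_world"]);R=T[:3,:3]
    d=np.c_[p[:,0],-p[:,1],-np.ones(len(p))]@R
    return -R.T@T[:3,3],d
def plane(c,px,z):
    C,d=ray(c,px);return (C+d*((z-C[2])/d[:,2])[:,None])[:,:2]
def proj(c,P):
    P=np.atleast_2d(P);T=np.array(c["camera_from_world"]);q=P@T[:3,:3].T+T[:3,3]
    u=np.c_[q[:,0],-q[:,1]]/-q[:,2:];u*=1+c["k1"]*(u**2).sum(1)[:,None]
    K=np.array(c["camera_matrix"]);return u*[K[0,0],K[1,1]]+K[:2,2]
def comps(mask,amin=60,k=3):
    m=cv2.morphologyEx(mask,cv2.MORPH_CLOSE,np.ones((k,k),np.uint8))
    cs,_=cv2.findContours(m,cv2.RETR_EXTERNAL,cv2.CHAIN_APPROX_NONE)
    return [c.reshape(-1,2) for c in cs if cv2.contourArea(c)>amin]
def rect(c,ct,z):
    # centre, sizes, angle of long side (deg) of contour cast on z
    P=plane(c,ct,z).astype(np.float32)*1000
    (x,y),(w,h),_=r=cv2.minAreaRect(P);b=cv2.boxPoints(r)
    e=max((b[1]-b[0],b[2]-b[1]),key=np.linalg.norm)
    return np.round([x,y,max(w,h),min(w,h),np.degrees(np.arctan2(e[1],e[0]))%180],1)
def masks(im):
    hsv=cv2.cvtColor(im,cv2.COLOR_BGR2HSV)
    return dict(red=cv2.inRange(hsv,(0,190,70),(6,255,255))|cv2.inRange(hsv,(172,170,70),(180,255,255)),
      blue=cv2.inRange(hsv,(105,80,30),(130,255,255)),
      grey=cv2.inRange(hsv,(0,0,70),(180,60,255)),
      black=cv2.inRange(hsv,(0,0,0),(180,255,45)))
E
python3 - <<'E'
from h import *
Z=dict(red=.015,blue=.009,grey=.01,black=.018)
for n in("scene","side","wrist"):
    im=cv2.imread(f"pics/{n}0.png");c=viewer.calibration(n)
    for k,m in masks(im).items():
        for ct in comps(m,40 if k!="blue" else 200, 7 if k in("blue","red") else 3):
            r=rect(c,ct,Z[k]); 
            if 250<r[0]<800 and r[2]<260: print(n,k,ct.mean(0).round(),r)
E
```

```text
scene red [232. 161.] [538.5  67.3  73.9  53.2  11.3]
scene red [203. 152.] [442.7  65.6 133.6  34.4 124. ]
scene blue [118. 266.] [ 507.5 -327.2  140.9  139.9   65. ]
scene blue [276. 111.] [515.7 315.3 145.5  45.2 176.5]
scene grey [239. 217.] [658.5 -74.   68.9  55.   37.5]
scene grey [274. 240.] [756.8 -72.8 212.4  77.3  91.5]
scene grey [276. 184.] [669.4  64.3  27.6  27.5 121.6]
scene grey [200. 192.] [526.9 -59.7  88.   34.8 130.3]
scene grey [165. 184.] [438.3 -82.9  84.7  40.9  74.8]
scene grey [322. 171.] [745.4 167.8  65.8  20.5 117. ]
scene grey [376.  83.] [704.7 615.1 209.5 150.9   8.4]
scene black [342. 157.] [758.5 242.7 136.6  51.8 116.7]
side red [296. 230.] [543.2  69.6  74.3  42.9 175.4]
side red [341. 241.] [442.7  64.4 120.7  41.3 123.6]
side blue [289. 345.] [507.4 315.7 166.5  54.2 176.3]
side blue [332. 124.] [ 505.9 -328.4  140.1  126.   154.6]
side grey [240. 221.] [665.2  75.2  26.5  25.1  14.9]
side grey [351. 190.] [437.8 -85.4  94.9  25.3  73.8]
side grey [263. 176.] [653.  -74.7  62.1  54.9  39.4]
side grey [308. 178.] [541.7 -99.   93.6  33.1  94.4]
side grey [219. 150.] [ 779.  -142.   152.    61.6   95.1]
side grey [319. 126.] [ 525.6 -316.1  118.2   96.4  154.6]
side black [169. 261.] [777.7 216.2  85.9  52.3 146.2]
side black [240. 213.] [670.4  57.4  29.5  25.7 120.1]
wrist red [230. 117.] [542.8  68.1  77.8  30.5  12.4]
wrist red [157. 119.] [440.8  68.4 114.3  40.5 123.3]
wrist blue [215. 322.] [ 501.7 -288.   117.5   84.6  146.6]
wrist grey [361. 266.] [ 737.7 -155.7   97.8   21.4  119.1]
wrist grey [395. 250.] [ 787.2 -135.3  105.3   54.4   93.3]
wrist grey [233. 226.] [536.3 -87.2  63.8  38.8  85.6]
wrist grey [160. 243.] [ 422.3 -124.9  165.5   34.1   69.5]
wrist grey [311. 216.] [651.1 -68.5  71.4  51.1  63.3]
wrist black [330. 116.] [6.669e+02 6.930e+01 4.150e+01 3.240e+01 6.000e-01]
wrist black [417.   6.] [765.6 197.7  55.1  17.8   3.4]
```

View pics/wrist0.png

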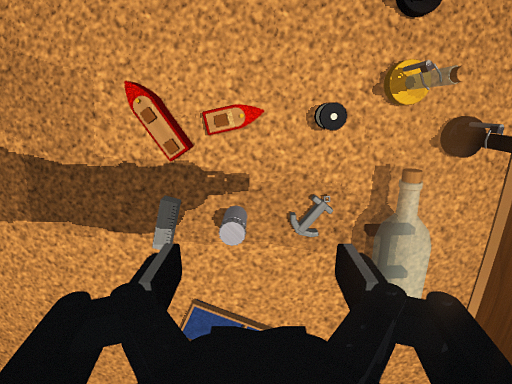

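The wrist view shows the long hull at (157,120) with its bow to the upper left, and the short hull at (230,117) with its bow to the right. It also shows the spool (330,116), canister (233,226), anchor (311,216) with arms at the lower left, and ruler (165,222).

Things that could be confused in the scene view: the two hulls at (203,150) and (235,161), told apart by length (134 vs 74 mm). The brass vial stand (320,185) could be taken for the green (316,143) or black (340,160) and (341,220) stands, and none of these gets moved. The canister (200,192) could be mixed up with the ruler (166,184). I'll overlay the estimates on crops to check them.

Run:
```python
from h import *
W=viewer.calibration("wrist");S=viewer.calibration("scene");D=viewer.calibration("side")
print("can top",plane(W,[232,236],.062),plane(S,[200,184],.062),plane(D,[309,169],.062))
print("spool top",plane(W,[333,117],.036),plane(S,[276,177],.036),plane(D,[240,211],.036))
print("bottle left",plane(W,[[375,240],[395,280]],.05),"vial base",plane(W,[405,82],.005),plane(S,[319,189],.005))
im=cv2.imread("pics/wrist0.png");m=masks(im)["grey"]
for ct in comps(m,40):
    if abs(ct.mean(0)-[311,216]).max()<8:
        P=plane(W,ct,.012).astype(np.float32)*1000; mk=np.zeros(m.shape,np.uint8);cv2.drawContours(mk,[ct.reshape(-1,1,2)],-1,255,-1)
        yx=np.argwhere((mk>0))[:,::-1];Q=plane(W,yx,.012)*1000;mu=Q.mean(0);w,V=np.linalg.eigh(np.cov(Q.T));print("anchor",mu,np.sqrt(w),np.degrees(np.arctan2(V[1],V[0])))
def box(t,a,cx,cy,w,h,z):
    R=np.array([[np.cos(a),-np.sin(a)],[np.sin(a),np.cos(a)]])
    q=np.array([[cx-w/2,cy-h/2],[cx+w/2,cy-h/2],[cx+w/2,cy+h/2],[cx-w/2,cy+h/2]])@R.T+t
    return np.c_[q,np.full(4,z*1000)]/1000
out=[]
for n,c,(x0,y0,x1,y1),f in(("scene",S,(60,80,350,300),2),("side",D,(180,90,400,390),2)):
    im=cv2.resize(cv2.imread(f"pics/{n}0.png"),None,fx=f,fy=f,interpolation=cv2.INTER_CUBIC)
    for t,a,B in(((506.7,-327.8),np.radians(-25.2),((0,-42,150,60),(-29,32,92,80),(48,32,54,80))),((507.4,315.7),np.radians(-3.7),((-29,0,112,60),(58,0,54,60)))):
        for b,col in zip(B,((0,255,0),(0,255,255),(255,0,255))): cv2.polylines(im,[np.int32(proj(c,box(t,a,*b,.004))*f)],True,col,1)
    for p in((442,66,15),(541,68,15),(536,-73,62),(667,66,36),(653,-73,10)): cv2.circle(im,tuple(int(v) for v in (proj(c,np.array(p)/1000)*f)[0]),3,(255,255,0),-1)
    out.append(im[y0*f:y1*f,x0*f:x1*f]);cv2.imwrite(f"pics/chk_{n}.png",out[-1])
```

```text
can top [[ 0.54093146 -0.07800285]] [[ 0.54564578 -0.07490764]] [[ 0.54185214 -0.07357672]]
spool top [[0.6658743  0.06871478]] [[0.67023602 0.06330291]] [[0.66689552 0.06689691]]
bottle left [[ 0.73293508 -0.09077282]
 [ 0.77207004 -0.15561169]] vial base [[0.76650424 0.11388714]] [[0.76630021 0.11247404]]
anchor [651.27906977 -72.76727468] [10.11157607 21.08685926] [142.46562231  52.46562231]
```

View pics/chk_scene.png

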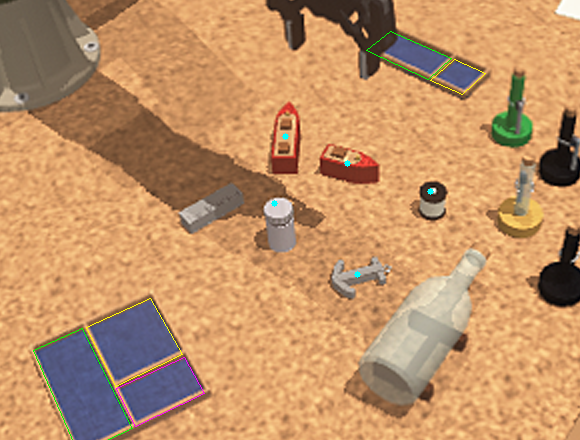

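View pics/chk_side.png

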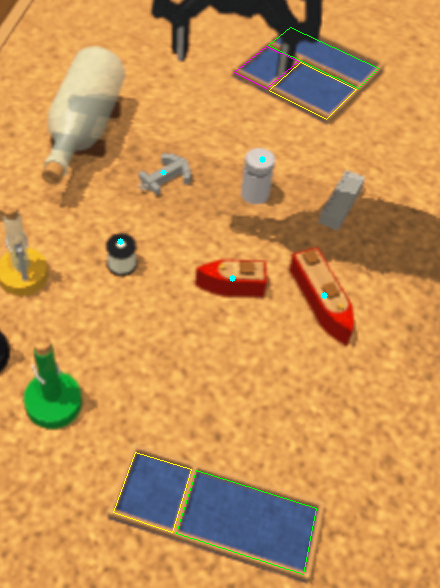

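The overlays fit both trays and all the pieces. I have the identities, the canister at about (542,-75) and the spool at about (667,66), so I'll pick the long hull first.

```bash
python3 -m creep '[[[-0.887,0.44,-0.5,0.186],[-0.887,0.44,-0.85,0.186],[-0.887,0.44,-0.85,0.186],[-0.887,0.44,-0.85,0.186],[-0.887,0.44,-0.85,0.186],[-0.887,0.44,-0.85,0.186]]]' 0.4
python3 - <<'E'
from h import *
W=viewer.calibration("wrist");im=viewer.get_image("wrist");cv2.imwrite("pics/w1.png",im)
for ct in comps(masks(im)["red"],100,7): print(ct.mean(0).round(),rect(W,ct,.03))
s=robot.state();print(s["joints"].round(2) if hasattr(s["joints"],"round") else s["joints"],s["ee_pos"])
E
```

```text
time_s: 0.75
ee_pos: [0.4395, 0.0664, 0.1194]
ee_rot: [0.334, 0.624, -0.335, 0.622]
force: [1.2, 0.9, 0.2]
opening: 0.701
[353. 250.] [537.1  75.6  86.3  25.3 172.2]
[262. 205.] [441.3  67.8 110.9  31.3 123.3]
[-0.03  0.15 -0.49  0.93 -0.    0.96] [0.44238118 0.06605804 0.12103348]
```

View pics/w1.png

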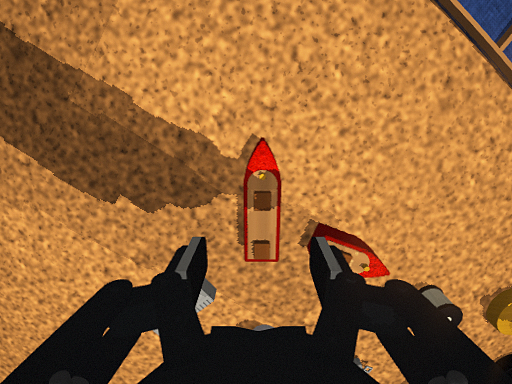

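The long hull at (262,205) is centred between the jaws and clear of the short hull. Going down to grip it.

```bash
python3 -m creep '[[[0,0,-0.3,0],[0,0,-0.5,0],[0,0,-0.62,0],[0,0,-0.62,0],[0,0,-0.62,0]]]'; python3 -m creep '[[[0,0,0,0],[0,0,0,0],[0,0,0,0],[0,0,0,0],[0,0,0,0],[0,0,0,0]]]' -1;  python3 -m creep '[[[0,0,0.1,0],[0,0,0.4,0],[0,0,0.7,0],[0,0,1,0],[0,0,1,0]]]'
```

```text
time_s: 1.3
ee_pos: [0.4442, 0.0656, 0.0289]
ee_rot: [0.335, 0.622, -0.335, 0.623]
force: [0.0, 0.7, -0.3]
opening: 0.7
time_s: 1.9
ee_pos: [0.4439, 0.0659, 0.0295]
ee_rot: [0.335, 0.621, -0.334, 0.624]
force: [0.1, -1.2, 6.0]
opening: 0.359
time_s: 2.4
ee_pos: [0.4461, 0.0659, 0.1846]
ee_rot: [0.337, 0.619, -0.333, 0.627]
force: [1.1, 0.2, -0.5]
opening: 0.357
```

The hull is gripped with the opening at about 30.5 mm. Carrying it to tray_three's long compartment at (489,-366) with a twist of +31.3°.

```bash
python3 -m creep '[[[0.3,-0.3,0,0.06],[0.3,-0.6,0,0.12],[0.3,-0.9,0,0.174],[0.3,-1,0,0.174],[0.3,-1,0,0.174]]]'; python3 -m creep '[[[0,-0.3,0,0],[0,-0.6,0,0],[0,-0.9,0,0],[0,-1,0,0],[0,-1,0,0]]]'; python3 -m creep '[[[0,-0.3,0,0],[0,-0.6,0,0],[0,-0.8,0,0],[0,-0.88,0,0],[0,-0.88,0,0],[0,-0.88,0,0],[0,-0.88,0,0]]]'
python3 - <<'E'
from h import *
import time
s=robot.state();print(s["joints"],s["ee_pos"],s["ee_rot"])
E
```

```text
time_s: 2.9
ee_pos: [0.4872, -0.0871, 0.1774]
ee_rot: [0.155, 0.69, -0.155, 0.69]
force: [0.3, 0.1, -1.0]
opening: 0.358
time_s: 3.4
ee_pos: [0.4869, -0.2353, 0.1773]
ee_rot: [0.156, 0.69, -0.155, 0.69]
force: [0.5, 0.8, -0.9]
opening: 0.357
time_s: 4.1
ee_pos: [0.4872, -0.3638, 0.1778]
ee_rot: [0.154, 0.69, -0.153, 0.69]
force: [0.3, 0.6, 0.2]
opening: 0.356
[-7.73658544e-01  4.05070935e-01  5.20964910e-03  1.17207724e+00
  5.59192827e-04 -3.35632938e-01] [ 0.48715085 -0.36379179  0.17783992] [ 0.15401116  0.69045471 -0.15324968  0.68997637]
```

```bash
python3 -m creep '[[[0.01,-0.013,-0.3,0],[0.01,-0.013,-0.6,0],[0.01,-0.013,-0.8,0],[0.01,-0.013,-0.88,0],[0.01,-0.013,-0.92,0],[0.01,-0.013,-0.94,0],[0.01,-0.013,-0.955,0],[0.01,-0.013,-0.955,0]]]'
python3 - <<'E'
from h import *
s=robot.state();print(s["ee_pos"],s["force"]);im=viewer.get_image("wrist");cv2.imwrite("pics/w2.png",im)
W=viewer.calibration("wrist")
for ct in comps(masks(im)["red"],100,7): print(rect(W,ct,.034))
E
```

```text
time_s: 4.9
ee_pos: [0.4893, -0.3686, 0.0359]
ee_rot: [0.154, 0.689, -0.155, 0.691]
force: [-0.1, 0.6, -0.2]
opening: 0.359
[ 0.48927427 -0.36861912  0.03591977] [-0.12368234  0.56084289 -0.1970398 ]
[ 482.6 -366.5  107.    31.9  154.7]
```

View pics/w2.png

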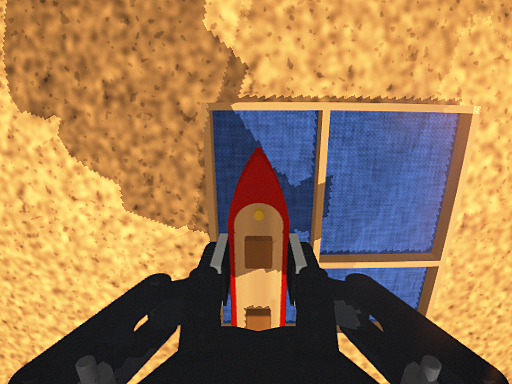

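The hull (260,235) lies lengthwise inside the long compartment. Lowering until it touches.

```bash
python3 -m creep '[[[0,0,-0.01,0],[0,0,-0.01,0]]]';python3 -m creep '[[[0,0,-0.007,0],[0,0,-0.007,0]]]'
```

```text
time_s: 5.15
ee_pos: [0.4888, -0.3684, 0.0336]
ee_rot: [0.154, 0.69, -0.154, 0.69]
force: [0.5, -0.0, 1.1]
opening: 0.359
time_s: 5.35
ee_pos: [0.4888, -0.3684, 0.0336]
ee_rot: [0.154, 0.69, -0.155, 0.691]
force: [-1.6, 0.7, 7.6]
opening: 0.36
```

In contact, so releasing and lifting.

```bash
python3 -m creep '[[[0,0,0,0],[0,0,0,0],[0,0,0,0],[0,0,0,0]]]' 0.2; python3 -m creep '[[[0,0,0.15,0],[0,0,0.4,0],[0,0,0.7,0],[0,0,1,0],[0.1,0.3,1,0.07],[0.2,0.6,1,0.1],[0.3,0.9,1,0.1],[0.35,1,1,0.1]]]'
python3 - <<'E'
from h import *
s=robot.state();print(s["ee_pos"],s["joints"]);im=viewer.get_image("wrist");cv2.imwrite("pics/w3.png",im)
W=viewer.calibration("wrist")
for ct in comps(masks(im)["red"],100,7): print(rect(W,ct,.02))
im=viewer.get_image("side");cv2.imwrite("pics/s3.png",im)
for ct in comps(masks(im)["red"],100,7): print(rect(viewer.calibration("side"),ct,.019))
E
```

```text
time_s: 5.75
ee_pos: [0.4884, -0.3679, 0.0318]
ee_rot: [0.154, 0.69, -0.154, 0.69]
force: [-0.8, -0.3, -0.3]
opening: 0.6
time_s: 6.55
ee_pos: [0.5414, -0.2141, 0.1822]
ee_rot: [0.044, 0.706, -0.043, 0.706]
force: [0.4, -0.1, -0.3]
opening: 0.6
[ 0.54136246 -0.21406542  0.18216157] [-5.14962863e-01  3.53877640e-01 -5.98250630e-02  1.15804666e+00
  1.12602039e-03 -3.93025483e-01]
[546.4  58.6  84.5  40.3   8.8]
[ 489.7 -369.5  117.8   44.2  154.2]
[542.9  72.7  74.   42.7 175.4]
[ 490.7 -363.   112.7   60.3  170. ]
```

```bash
python3 -m creep '[[[0,0.3,0,0.04],[0,0.6,0,0.08],[-0.07,0.9,0,0.109],[-0.07,1,0,0.109],[-0.07,1,0,0.109]]]' 0.4; python3 -m creep '[[[0,0.3,0,0],[0,0.6,-0.1,0],[0,0.865,-0.3,0],[0,0.865,-0.4,0],[0,0.865,-0.4,0],[0,0.865,-0.4,0],[0,0.865,-0.4,0]]]'
python3 - <<'E'
from h import *
s=robot.state();print(s["ee_pos"],s["joints"]);im=viewer.get_image("wrist");cv2.imwrite("pics/w4.png",im)
W=viewer.calibration("wrist")
for ct in comps(masks(im)["red"],100,7): print(rect(W,ct,.03))
E
```

```text
time_s: 7.15
ee_pos: [0.5303, -0.0672, 0.1821]
ee_rot: [-0.077, 0.703, 0.077, 0.703]
force: [0.4, -0.2, -0.2]
opening: 0.7
time_s: 7.85
ee_pos: [0.5319, 0.0601, 0.1231]
ee_rot: [-0.076, 0.702, 0.075, 0.704]
force: [0.7, 0.7, 0.2]
opening: 0.702
[0.53187904 0.06010249 0.12310323] [-3.73758641e-02  3.07042228e-01 -2.80316080e-01  9.81389826e-01
 -2.28381919e-04 -2.51405343e-01]
[541.7  68.   81.5  28.8  11.6]
```

View pics/w4.png

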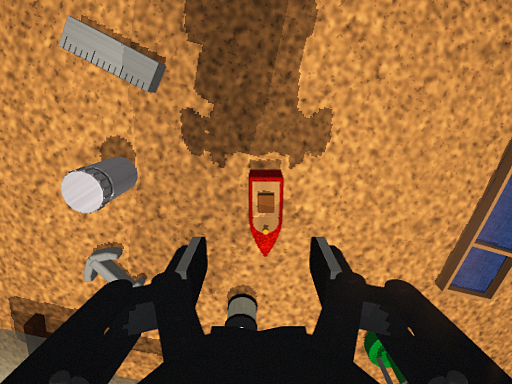

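The short hull (266,210) sits nearly centred. The finger path is clear, with the nearest neighbours being the spool (241,310) and anchor (110,265). Gripping.

```bash
python3 -m creep '[[[-0.01,0.035,-0.2,0],[-0.01,0.035,-0.45,0],[-0.01,0.035,-0.634,0],[-0.01,0.035,-0.634,0],[-0.01,0.035,-0.634,0]]]'; python3 -m creep '[[[0,0,0,0],[0,0,0,0],[0,0,0,0],[0,0,0,0],[0,0,0,0]]]' -1;  python3 -m creep '[[[0,0,0.1,0],[0,0,0.4,0],[0,0,0.7,0],[0,0,1,0],[0,0,1,0],[0,0,1,0]]]'
```

```text
time_s: 8.4
ee_pos: [0.5295, 0.0664, 0.0277]
ee_rot: [-0.076, 0.703, 0.076, 0.703]
force: [0.0, -0.8, 0.7]
opening: 0.7
time_s: 8.9
ee_pos: [0.5309, 0.0669, 0.0291]
ee_rot: [-0.077, 0.701, 0.076, 0.704]
force: [0.4, -0.8, 7.2]
opening: 0.335
time_s: 9.5
ee_pos: [0.5301, 0.0671, 0.179]
ee_rot: [-0.077, 0.701, 0.076, 0.705]
force: [0.4, 0.3, -1.6]
opening: 0.335
```

```bash
python3 -m creep '[[[-0.1,0.3,0,-0.04],[-0.2,0.6,0,-0.089],[-0.423,0.9,0,-0.089],[-0.423,1,0,-0.089],[-0.423,1,0,-0.089]]]'; python3 -m creep '[[[0,0.3,0,0],[0,0.55,0,0],[0,0.676,0,0],[0,0.676,-0.2,0],[0,0.676,-0.4,0],[0,0.676,-0.6,0],[0,0.676,-0.7,0],[0,0.676,-0.7,0]]]'
python3 - <<'E'
from h import *
s=robot.state();print(s["ee_pos"],s["joints"])
E
```

```text
time_s: 10.0
ee_pos: [0.463, 0.2193, 0.1753]
ee_rot: [0.021, 0.708, -0.021, 0.706]
force: [0.7, 0.0, -0.9]
opening: 0.335
time_s: 10.8
ee_pos: [0.4632, 0.3162, 0.068]
ee_rot: [0.021, 0.709, -0.024, 0.704]
force: [-1.0, -0.8, -0.2]
opening: 0.34
[0.4632304  0.31622792 0.06801063] [ 4.56011200e-01  4.09977116e-01 -2.77896263e-01  8.90463010e-01
 -2.76878530e-04  5.19829459e-01]
```

```bash
python3 -m creep '[[[0.02,0.01,-0.06,0],[0.02,0.01,-0.12,0],[0.02,0.01,-0.17,0],[0.02,0.01,-0.2,0],[0.02,0.01,-0.213,0],[0.02,0.01,-0.213,0]]]'
python3 - <<'E'
from h import *
im=viewer.get_image("wrist");cv2.imwrite("pics/w5.png",im)
E
python3 -m creep '[[[0,0,-0.01,0],[0,0,-0.01,0]]]'
```

```text
time_s: 11.4
ee_pos: [0.4684, 0.3199, 0.0399]
ee_rot: [0.022, 0.707, -0.022, 0.707]
force: [0.4, -0.4, 0.7]
opening: 0.334
time_s: 11.65
ee_pos: [0.4686, 0.32, 0.0387]
ee_rot: [0.022, 0.707, -0.022, 0.707]
force: [0.3, -0.3, -0.8]
opening: 0.337
```

View pics/w5.png

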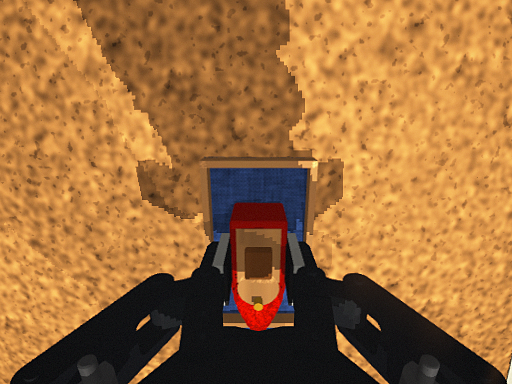

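The short hull is inside the long compartment of tray_two. Lowering until it touches.

```bash
python3 -m creep '[[[0,0,-0.015,0],[0,0,-0.03,0],[0,0,-0.03,0]]]'; python3 -m creep '[[[0,0,-0.01,0],[0,0,-0.01,0]]]'
```

```text
time_s: 11.95
ee_pos: [0.4683, 0.3198, 0.0336]
ee_rot: [0.022, 0.707, -0.022, 0.707]
force: [0.3, 0.6, -0.9]
opening: 0.334
time_s: 12.15
ee_pos: [0.4684, 0.3199, 0.0332]
ee_rot: [0.022, 0.707, -0.022, 0.707]
force: [-2.7, -1.2, 4.9]
opening: 0.337
```

```bash
python3 -m creep '[[[0,0,0,0],[0,0,0,0],[0,0,0,0],[0,0,0,0]]]' 0.2; python3 -m creep '[[[0,0,0.15,0],[0,0,0.4,0],[0,0,0.7,0],[0,0,1,0],[0.15,-0.2,1,0],[0.35,-0.45,1,0],[0.55,-0.7,1,0],[0.662,-0.844,1,0]]]'
python3 -m creep '[[[0.15,-0.2,0,0],[0.35,-0.45,0,0],[0.55,-0.7,0,0],[0.662,-0.844,0,0],[0.662,-0.844,-0.15,0],[0.662,-0.844,-0.35,0],[0.662,-0.844,-0.35,0],[0.662,-0.844,-0.35,0]]]' 0.5
python3 - <<'E'
from h import *
s=robot.state();print(s["ee_pos"],s["joints"]);im=viewer.get_image("wrist");cv2.imwrite("pics/w6.png",im)
im=viewer.get_image("side");cv2.imwrite("pics/s6.png",im)
for ct in comps(masks(im)["red"],100,7): print(rect(viewer.calibration("side"),ct,.019))
E
```

```text
time_s: 12.55
ee_pos: [0.4685, 0.3199, 0.0323]
ee_rot: [0.022, 0.707, -0.022, 0.707]
force: [-0.0, -0.0, -0.3]
opening: 0.599
time_s: 13.35
ee_pos: [0.5699, 0.1908, 0.1826]
ee_rot: [0.023, 0.706, -0.023, 0.707]
force: [-0.4, 0.7, -0.4]
opening: 0.601
time_s: 14.15
ee_pos: [0.6664, 0.0668, 0.1296]
ee_rot: [0.022, 0.708, -0.022, 0.706]
force: [0.7, -0.2, -0.7]
opening: 0.749
[0.66644736 0.06681027 0.12956721] [-1.98495730e-02  5.50058170e-01  1.15548595e-01  1.13841752e+00
  8.80318710e-05  4.29011026e-02]
[481.4 317.5  75.6  38.  176.4]
[ 490.7 -363.   112.7   60.3  170. ]
```

View pics/w6.png

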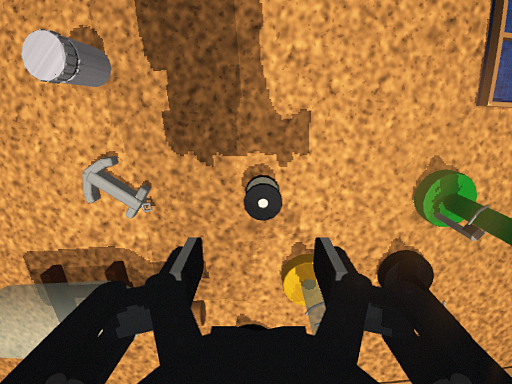

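The spool (263,203) sits nearly centred. The vial stand (305,280) and green stand (445,195) are well clear. The anchor (115,187) shows its arms at (93,182) and its cross-bar at (138,196).

```bash
python3 - <<'E'
from h import *
W=viewer.calibration("wrist");print(plane(W,[263,203],.036))
q=plane(W,[[93,182],[138,196],[127,191]],.016)*1000;print(q,np.degrees(np.arctan2(*(q[0]-q[1])[::-1])))
E
python3 -m creep '[[[0,0,-0.2,0],[0,0,-0.45,0],[0,0,-0.6,0],[0,0,-0.66,0],[0,0,-0.66,0],[0,0,-0.66,0]]]'; python3 -m creep '[[[0,0,0,0],[0,0,0,0],[0,0,0,0],[0,0,0,0],[0,0,0,0]]]' -1;  python3 -m creep '[[[0,0,0.1,0],[0,0,0.4,0],[0,0,0.7,0],[0,0,1,0],[0,0,1,0],[0,0,1,0]]]'
```

```text
[[0.66896982 0.07041101]]
[[644.8302517  -90.08533553]
 [661.51553092 -48.69934805]
 [655.86643921 -58.46034287]] -111.95744527369236
time_s: 14.85
ee_pos: [0.6685, 0.0669, 0.033]
ee_rot: [0.022, 0.706, -0.022, 0.708]
force: [0.5, -0.3, -0.1]
opening: 0.752
time_s: 15.35
ee_pos: [0.6683, 0.0667, 0.0331]
ee_rot: [0.022, 0.706, -0.022, 0.708]
force: [-1.2, 0.2, 5.3]
opening: 0.356
time_s: 15.95
ee_pos: [0.6683, 0.0667, 0.1841]
ee_rot: [0.022, 0.705, -0.022, 0.708]
force: [-0.0, -0.0, -1.1]
opening: 0.362
```

```bash
python3 -m creep '[[[-0.1,0.3,0,0],[-0.3,0.55,0,0],[-0.5,0.8,0,0],[-0.687,1,0,0],[-0.687,1,0,0]]]'; python3 -m creep '[[[0,0.3,0,0],[0,0.55,0,0],[0,0.635,0,0],[0,0.635,-0.2,0],[0,0.635,-0.4,0],[0,0.635,-0.6,0],[0,0.635,-0.8,0],[0,0.635,-0.8,0]]]'
python3 - <<'E'
from h import *
s=robot.state();print(s["ee_pos"],s["joints"]);im=viewer.get_image("wrist");cv2.imwrite("pics/w7.png",im)
E
```

```text
time_s: 16.45
ee_pos: [0.559, 0.22, 0.1796]
ee_rot: [0.02, 0.709, -0.02, 0.705]
force: [-0.1, -0.5, -1.0]
opening: 0.36
time_s: 17.25
ee_pos: [0.5604, 0.3094, 0.0552]
ee_rot: [0.021, 0.71, -0.024, 0.703]
force: [-1.8, -0.1, -0.5]
opening: 0.364
[0.56041059 0.30939462 0.05524141] [ 3.79296966e-01  5.58619413e-01 -6.48926043e-02  9.58108021e-01
 -3.43836799e-04  4.43094374e-01]
```

View pics/w7.png

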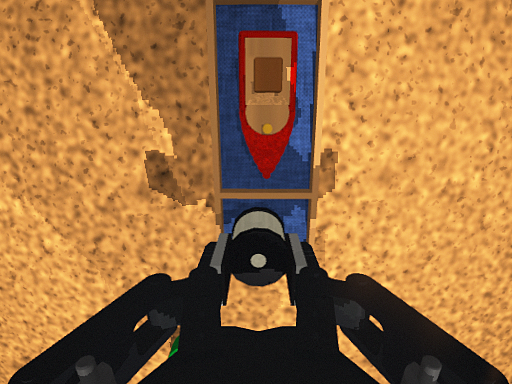

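The spool (260,245) is upright over the short compartment, and the short hull lies well inside the long one.

```bash
python3 -m creep '[[[0.025,0.01,-0.04,0],[0.025,0.01,-0.08,0],[0.025,0.01,-0.1,0],[0.025,0.01,-0.1,0]]]';python3 -m creep '[[[0,0,-0.01,0],[0,0,-0.01,0]]]'
```

```text
time_s: 17.7
ee_pos: [0.5679, 0.3135, 0.0462]
ee_rot: [0.022, 0.707, -0.022, 0.707]
force: [0.4, -0.5, 0.1]
opening: 0.363
time_s: 17.9
ee_pos: [0.5679, 0.3136, 0.0447]
ee_rot: [0.022, 0.707, -0.022, 0.707]
force: [0.0, -0.7, 0.0]
opening: 0.364
```

```bash
python3 -m creep '[[[-0.015,0,-0.02,0],[-0.015,-0.007,-0.035,0],[-0.015,-0.007,-0.045,0],[-0.015,-0.007,-0.045,0]]]';python3 -m creep '[[[0,0,-0.01,0],[0,0,-0.01,0]]]'
```

```text
time_s: 18.3
ee_pos: [0.5653, 0.3123, 0.0373]
ee_rot: [0.022, 0.707, -0.022, 0.707]
force: [-0.5, 0.3, -0.4]
opening: 0.361
time_s: 18.5
ee_pos: [0.5656, 0.3124, 0.0371]
ee_rot: [0.022, 0.707, -0.022, 0.707]
force: [-1.9, -0.6, 4.8]
opening: 0.362
```

```bash
python3 -m creep '[[[0,0,0,0],[0,0,0,0],[0,0,0,0],[0,0,0,0]]]' 0.3; python3 -m creep '[[[0,0,0.15,0],[0,0,0.4,0],[0,0,0.7,0],[0,0,1,0],[0.1,-0.25,1,0],[0.2,-0.5,1,0.05],[0.3,-0.75,1,0.1],[0.576,-1,1,0.15]]]'
python3 -m creep '[[[0,-0.3,0,0],[0,-0.6,0,0.05],[0,-0.9,0,0.1],[0,-1,0,0.15],[0,-1,0,0.2],[0,-1,0,0.22],[0,-1,0,0.22],[0,-1,0,0.22]]]' 0
python3 -m creep '[[[0,-0.25,0,0],[0,-0.5,0,0.03],[0,-0.563,0,0.03],[0,-0.563,0,0.03],[0,-0.563,0,0.03]]]'
python3 - <<'E'
from h import *
s=robot.state();print(s["ee_pos"],s["joints"],s["ee_rot"]);im=viewer.get_image("wrist");cv2.imwrite("pics/w8.png",im)
E
```

```text
time_s: 18.9
ee_pos: [0.5656, 0.3124, 0.0361]
ee_rot: [0.022, 0.707, -0.022, 0.707]
force: [0.0, 0.2, 0.2]
opening: 0.648
time_s: 19.7
ee_pos: [0.6459, 0.1653, 0.1866]
ee_rot: [-0.138, 0.694, 0.139, 0.693]
force: [1.6, 0.7, 0.9]
opening: 0.649
time_s: 20.5
ee_pos: [0.6476, 0.0164, 0.1861]
ee_rot: [-0.362, 0.607, 0.362, 0.607]
force: [-0.1, 0.0, 1.1]
opening: 0.5
time_s: 21.0
ee_pos: [0.6475, -0.0673, 0.1861]
ee_rot: [-0.391, 0.589, 0.391, 0.589]
force: [0.4, 0.4, 0.1]
opening: 0.5
[ 0.64754952 -0.06731972  0.18613663] [-2.27053738e-01  4.84114688e-01  1.48720828e-01  1.23592758e+00
  6.23611446e-04 -1.39844509e+00] [-0.39058747  0.5892192   0.39116027  0.58928414]
```

View pics/w8.png

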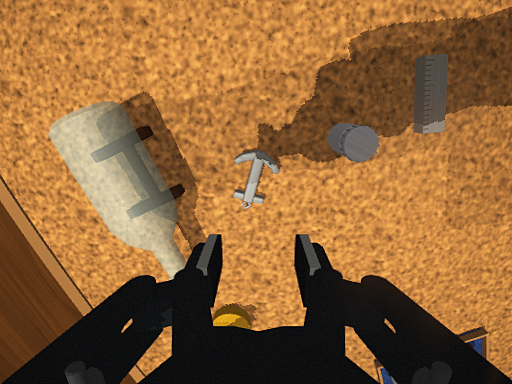

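The anchor has its crown at (259,158), shank centre at (254,180) and cross-bar at (250,197). It is clear of the bottle.

Run:
```python
from h import *
W=viewer.calibration("wrist");q=plane(W,[[259,160],[250,197],[247,206]],.016)*1000;print(q)
im=cv2.imread("pics/w8.png");g=masks(im)["grey"]
for ct in comps(g,40):
    if abs(ct.mean(0)-[255,178]).max()<12:
        mk=np.zeros(g.shape,np.uint8);cv2.drawContours(mk,[ct.reshape(-1,1,2)],-1,255,-1)
        # shank: rows between crown and crossbar
        r=[(np.flatnonzero(mk[y]).mean(),y) for y in range(172,188)];print([ (np.flatnonzero(mk[y]).size) for y in range(150,210,3)])
        s=plane(W,np.array(r),.014)*1000;d=s[0]-s[-1];print("shank",s.mean(0),np.degrees(np.arctan2(d[1],d[0])),rect(W,ct,.012))
```

```text
[[637.34646171 -89.20195531]
 [663.78194094 -53.30279915]
 [671.44438882 -44.4638133 ]]
[5, 22, 31, 37, 28, 21, 19, 17, 10, 10, 11, 11, 11, 11, 21, 23, 24, 20, 9, 5]
shank [651.82383943 -70.41090373] -148.91670616742095 [650.5 -68.4  70.1  49.9  62.6]
```

```bash
python3 -m creep '[[[0.04,-0.01,-0.2,-0.09],[0.04,-0.01,-0.45,-0.09],[0.04,-0.01,-0.45,-0.09],[0.04,-0.01,-0.45,-0.09]]]'
python3 - <<'E'
from h import *
s=robot.state();print(s["ee_pos"],s["ee_rot"]);im=viewer.get_image("wrist");W=viewer.calibration("wrist")
import pickle;pickle.dump(W,open("W9.pkl","wb"));cv2.imwrite("pics/w9f.png",im)
p=proj(W,[.652,-.070,.012])[0].astype(int);print(p);x,y=p-70
cv2.imwrite("pics/w9.png",cv2.resize(im[y:y+140,x:x+140],None,fx=4,fy=4,interpolation=cv2.INTER_CUBIC));print(x,y)
E
```

```text
time_s: 21.45
ee_pos: [0.6529, -0.0682, 0.1185]
ee_rot: [-0.305, 0.638, 0.306, 0.637]
force: [0.1, -1.3, 1.3]
opening: 0.5
[ 0.65294423 -0.06816239  0.11852485] [-0.30510998  0.63823013  0.30630619  0.63698251]
[259 196]
189 126
```

View pics/w9.png

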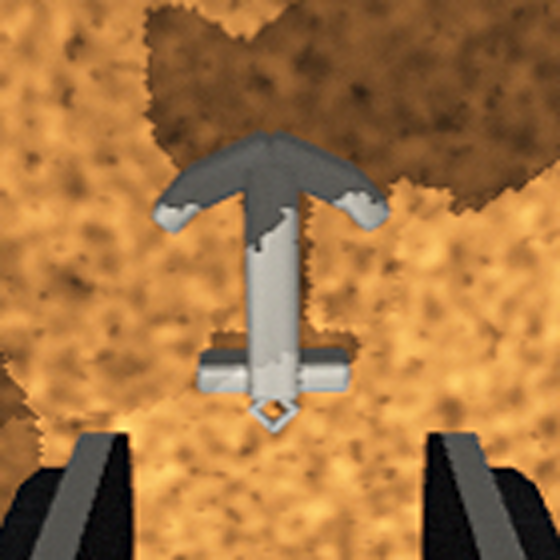

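The shank is vertical in the crop, so the jaws are already square across it. The crown is at crop (275,140) and the cross-bar at (274,372).

Run:
```python
from h import *;import pickle
W=pickle.load(open("W9.pkl","rb"));q=plane(W,[[257.5,218.5],[257.8,161]],.014)*1000;d=q[1]-q[0];L=np.linalg.norm(d);d/=L
print(q,L,np.degrees(np.arctan2(d[1],d[0])));o=q[0]+25*d;g=o-5*d;print("origin",o,"grip",g,"shift",(g-np.array([652.9,-68.2]))/150)
```

```text
[[666.92914261 -54.6373796 ]
 [632.68525116 -96.67398983]] 54.21919126146515 -129.16697201462958
origin [651.13958053 -74.02009689] grip [654.29749295 -70.14355343] shift [ 0.00931662 -0.01295702]
```

```bash
python3 -m creep '[[[0.01,-0.013,-0.2,0],[0.01,-0.013,-0.4,0],[0.01,-0.013,-0.55,0],[0.01,-0.013,-0.62,0],[0.01,-0.013,-0.65,0],[0.01,-0.013,-0.65,0]]]'; python3 -m creep '[[[0,0,0,0],[0,0,0,0],[0,0,0,0],[0,0,0,0],[0,0,0,0],[0,0,0,0]]]' -1;  python3 -m creep '[[[0,0,0.1,0],[0,0,0.4,0],[0,0,0.7,0],[0,0,1,0],[0,0,1,0],[0,0,1,0]]]'
```

```text
time_s: 22.1
ee_pos: [0.656, -0.0716, 0.0224]
ee_rot: [-0.305, 0.638, 0.304, 0.639]
force: [1.0, 0.9, 1.2]
opening: 0.499
time_s: 22.7
ee_pos: [0.6562, -0.0717, 0.023]
ee_rot: [-0.305, 0.637, 0.304, 0.639]
force: [-0.7, 1.1, 6.4]
opening: 0.118
time_s: 23.3
ee_pos: [0.6561, -0.0718, 0.1737]
ee_rot: [-0.305, 0.637, 0.303, 0.639]
force: [-0.6, 0.2, -1.0]
opening: 0.12
```

```bash
python3 -m creep '[[[-0.2,-0.25,0,-0.04],[-0.4,-0.5,0,-0.08],[-0.6,-0.75,0,-0.12],[-0.8,-0.9,0,-0.16],[-0.8,-1,0,-0.2],[-0.8,-1,0,-0.24],[-0.8,-1,0,-0.28],[-0.8,-1,0,-0.32]]]'; python3 -m creep '[[[-0.25,-0.25,0,-0.04],[-0.25,-0.445,0,-0.08],[-0.25,-0.445,0,-0.102],[-0.25,-0.445,-0.2,-0.102],[-0.25,-0.445,-0.4,-0.102],[-0.25,-0.445,-0.6,-0.102],[-0.25,-0.445,-0.6,-0.102],[-0.25,-0.445,-0.6,-0.102]]]'
python3 - <<'E'
from h import *
s=robot.state();print(s["ee_pos"],s["joints"],s["ee_rot"]);im=viewer.get_image("wrist");cv2.imwrite("pics/w10.png",im)
E
```

```text
time_s: 24.1
ee_pos: [0.5336, -0.2212, 0.1691]
ee_rot: [0.044, 0.707, -0.042, 0.704]
force: [-0.1, 0.3, -0.7]
opening: 0.121
time_s: 24.9
ee_pos: [0.4964, -0.2873, 0.08]
ee_rot: [0.154, 0.692, -0.152, 0.689]
force: [0.6, 0.6, -0.7]
opening: 0.117
[ 0.49643437 -0.28733053  0.08004523] [-6.64665920e-01  4.17043087e-01 -2.32835604e-01  9.24961777e-01
  1.21466827e-04 -2.28756761e-01] [ 0.15355604  0.69164742 -0.15224321  0.6891055 ]
```

View pics/w10.png

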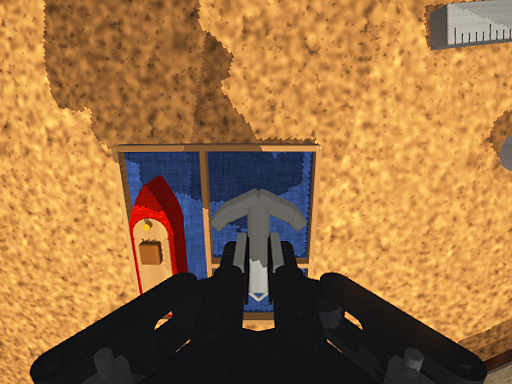

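The anchor (260,230) is aligned over the wide compartment, and the long hull (155,235) is in its place.

```bash
python3 -m creep '[[[0.01,-0.005,-0.1,0],[0.01,-0.005,-0.2,0],[0.01,-0.005,-0.27,0],[0.01,-0.005,-0.31,0],[0.01,-0.005,-0.325,0],[0.01,-0.005,-0.325,0]]]';python3 -m creep '[[[0,0,-0.01,0],[0,0,-0.01,0]]]'
```

```text
time_s: 25.55
ee_pos: [0.4993, -0.2892, 0.0328]
ee_rot: [0.153, 0.69, -0.153, 0.691]
force: [-0.2, -0.8, -0.2]
opening: 0.124
time_s: 25.75
ee_pos: [0.4994, -0.2892, 0.0313]
ee_rot: [0.153, 0.69, -0.153, 0.691]
force: [-0.7, -0.3, -1.7]
opening: 0.113
```

```bash
python3 -m creep '[[[0,0,-0.015,0],[0,0,-0.026,0],[0,0,-0.026,0]]]';python3 -m creep '[[[0,0,-0.01,0],[0,0,-0.01,0]]]'
```

```text
time_s: 26.05
ee_pos: [0.4991, -0.289, 0.027]
ee_rot: [0.153, 0.69, -0.153, 0.69]
force: [0.4, 1.0, -0.8]
opening: 0.115
time_s: 26.25
ee_pos: [0.4992, -0.2891, 0.0269]
ee_rot: [0.153, 0.69, -0.153, 0.691]
force: [-2.7, 2.2, 9.9]
opening: 0.117
```

```bash
python3 -m creep '[[[0,0,0,0],[0,0,0,0],[0,0,0,0],[0,0,0,0]]]' -0.2; python3 -m creep '[[[0,0,0.1,0],[0,0,0.4,0],[0,0,0.7,0],[0,0,1,0],[0.1,0.25,1,0],[0.2,0.5,1,0],[0.29,0.75,1,0],[0.29,0.75,1,0]]]'
python3 -m creep '[[[0,0.3,0,0],[0,0.6,0,0],[0,0.673,0,0],[0,0.673,0,0],[0,0.673,0,0],[0,0.673,0,0]]]' 0.5
python3 - <<'E'
from h import *
s=robot.state();print(s["ee_pos"]);W=viewer.calibration("wrist");im=viewer.get_image("wrist");cv2.imwrite("pics/w11.png",im)
for ct in comps(masks(im)["grey"],150): 
    r=rect(W,ct,.04)
    if abs(r[:2]-[540,-75]).max()<80: print(ct.mean(0).round(),r,ct.min(0),ct.max(0),proj(W,[.542,-.075,.062]))
E
```

```text
time_s: 26.65
ee_pos: [0.4991, -0.289, 0.0253]
ee_rot: [0.153, 0.69, -0.153, 0.69]
force: [-0.5, -0.3, -0.3]
opening: 0.398
time_s: 27.45
ee_pos: [0.5435, -0.1724, 0.1756]
ee_rot: [0.152, 0.691, -0.15, 0.691]
force: [0.3, 0.6, -0.7]
opening: 0.402
time_s: 28.05
ee_pos: [0.5428, -0.0771, 0.1755]
ee_rot: [0.153, 0.69, -0.154, 0.69]
force: [0.4, -0.2, -0.2]
opening: 0.746
[ 0.54283426 -0.07707615  0.17552237]
[260. 187.] [540.8 -76.   48.4  36.3 167.3] [242 163] [278 209] [[260.57401625 193.9303304 ]]
```

View pics/w11.png

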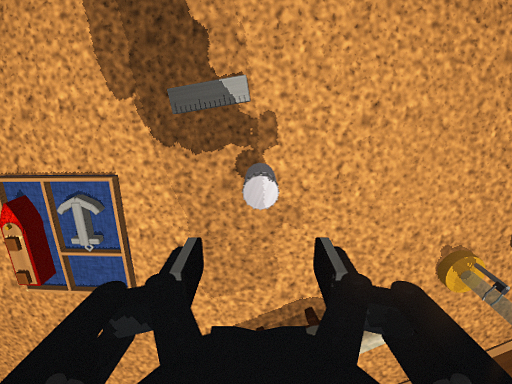

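The canister top (260,192) is centred between the jaws. The anchor (82,222) and long hull (25,240) lie flat in their compartments.

```bash
python3 -m creep '[[[0,0.01,-0.2,0],[0,0.01,-0.45,0],[0,0.01,-0.7,0],[0,0.01,-0.87,0],[0,0.01,-0.87,0],[0,0.01,-0.87,0]]]'; python3 -m creep '[[[0,0,0,0],[0,0,0,0],[0,0,0,0],[0,0,0,0],[0,0,0,0]]]' -1;  python3 -m creep '[[[0,0,0.1,0],[0,0,0.4,0],[0,0,0.7,0],[0,0,0.9,0],[0,0,0.9,0],[0,0,0.9,0]]]'
```

```text
time_s: 28.7
ee_pos: [0.5426, -0.075, 0.0452]
ee_rot: [0.153, 0.691, -0.153, 0.69]
force: [0.1, -0.3, -0.3]
opening: 0.754
time_s: 29.2
ee_pos: [0.5442, -0.0747, 0.0471]
ee_rot: [0.153, 0.689, -0.153, 0.692]
force: [-0.5, -0.6, 6.4]
opening: 0.384
time_s: 29.8
ee_pos: [0.5431, -0.0741, 0.181]
ee_rot: [0.153, 0.69, -0.153, 0.691]
force: [-0.6, -0.0, -2.2]
opening: 0.378
```

```bash
python3 -m creep '[[[0.05,-0.3,0,0],[0.1,-0.6,0,0],[0.138,-0.9,0,0],[0.138,-1,0,0],[0.138,-1,0,0]]]'; python3 -m creep '[[[0,-0.25,0,0],[0,-0.5,0,0],[0,-0.635,0,0],[0,-0.635,-0.2,0],[0,-0.635,-0.4,0],[0,-0.635,-0.6,0],[0,-0.635,-0.7,0],[0,-0.635,-0.7,0]]]';python3 -m creep '[[[0,0,-0.02,0],[0,0,-0.04,0],[0,0,-0.04,0]]]'
```

```text
time_s: 30.3
ee_pos: [0.5622, -0.2259, 0.1776]
ee_rot: [0.154, 0.691, -0.154, 0.689]
force: [-0.6, 0.9, -1.8]
opening: 0.383
time_s: 31.1
ee_pos: [0.5608, -0.3156, 0.0709]
ee_rot: [0.154, 0.693, -0.151, 0.688]
force: [0.4, 0.5, -0.8]
opening: 0.381
time_s: 31.4
ee_pos: [0.5638, -0.3193, 0.0698]
ee_rot: [0.153, 0.69, -0.153, 0.691]
force: [-0.2, -0.4, -0.5]
opening: 0.383
```

```bash
python3 -m creep '[[[0,0,-0.04,0],[0,0,-0.08,0],[0,0,-0.1,0],[0,0,-0.11,0],[0,0,-0.11,0]]]';python3 -m creep '[[[0,0,-0.01,0],[0,0,-0.01,0]]]';python3 -m creep '[[[0,0,-0.01,0],[0,0,-0.01,0]]]'
```

```text
time_s: 31.9
ee_pos: [0.5631, -0.3192, 0.0521]
ee_rot: [0.153, 0.691, -0.153, 0.69]
force: [0.5, 0.9, -0.8]
opening: 0.381
time_s: 32.1
ee_pos: [0.5635, -0.3195, 0.0513]
ee_rot: [0.153, 0.69, -0.153, 0.691]
force: [-0.3, 0.6, -1.5]
opening: 0.381
time_s: 32.3
ee_pos: [0.5636, -0.3196, 0.0511]
ee_rot: [0.153, 0.69, -0.153, 0.691]
force: [-2.6, 1.9, 7.1]
opening: 0.382
```

Contact. Releasing, retreating and taking the final look.

```bash
python3 -m creep '[[[0,0,0,0],[0,0,0,0],[0,0,0,0],[0,0,0,0]]]' 0.3; python3 -m creep '[[[0,0,0.1,0],[0,0,0.4,0],[0,0,0.7,0],[0,0,1,0],[0,0.3,1,0],[0,0.6,1,0],[0,0.9,1,0],[0,1,1,0]]]';python3 -m creep '[[[0,0.3,0,0],[0,0.6,0,0],[0,0.9,0,0],[0,1,0,0],[0,1,0,0]]]'
python3 - <<'E'
from h import *
S=viewer.calibration("scene");D=viewer.calibration("side");a=viewer.get_image("scene");b=viewer.get_image("side")
def box(t,ang,cx,cy,w,h):
    R=np.array([[np.cos(ang),-np.sin(ang)],[np.sin(ang),np.cos(ang)]]);q=np.array([[cx-w/2,cy-h/2],[cx+w/2,cy-h/2],[cx+w/2,cy+h/2],[cx-w/2,cy+h/2]])@R.T+t
    return np.c_[q,np.full(4,4)]/1000
o=[cv2.resize(a[190:330,50:190],(520,520),interpolation=2),cv2.resize(b[300:390,210:366],(0,0),fx=1.7,fy=1.7)]
c2=cv2.resize(a[70:150,230:330],(275,220));s=cv2.resize(b[90:160,280:380],(275,196))
col=np.vstack([c2,cv2.copyMakeBorder(s,0,104,0,0,0)]);cv2.imwrite("pics/final.png",np.hstack([o[0],col]))
# undisturbed: difference of start/end around ruler, vial, bottle
for n,im,rs in(("scene",a,dict(ruler=(145,170,190,198),vial=(306,155,335,200),bottle=(236,200,306,288))),("side",b,dict(ruler=(338,174,366,208),vial=(176,192,208,240),bottle=(200,112,245,182)))):
    o0=cv2.imread(f"pics/{n}0.png")
    for k,(x0,y0,x1,y1) in rs.items():
        g0,g1=[cv2.cvtColor(i[y0:y1,x0:x1],cv2.COLOR_BGR2GRAY).astype(np.float32) for i in(o0,im)];print(n,k,np.round(cv2.phaseCorrelate(g0,g1,cv2.createHanningWindow(g0.shape[::-1],cv2.CV_32F)),2))
    c=viewer.calibration(n)
    for ct in comps(masks(im)["red"],100,7): print(n,rect(c,ct,.019))
E
```

```text
time_s: 32.7
ee_pos: [0.5633, -0.3193, 0.0494]
ee_rot: [0.153, 0.69, -0.153, 0.69]
force: [1.3, -0.2, -0.1]
opening: 0.652
time_s: 33.5
ee_pos: [0.5627, -0.1655, 0.1998]
ee_rot: [0.152, 0.691, -0.151, 0.69]
force: [0.1, -0.4, -0.1]
opening: 0.652
time_s: 34.0
ee_pos: [0.5633, -0.0176, 0.1996]
ee_rot: [0.152, 0.691, -0.152, 0.691]
force: [0.6, -0.0, -0.2]
opening: 0.651Traceback (most recent call last):
  File "<stdin>", line 13, in <module>
    return _wrapfunc(a, 'round', decimals=decimals, out=out)
    return _wrapit(obj, method, *args, **kwds)
    conv = _array_converter(obj)
ValueError: setting an array element with a sequence. The requested array has an inhomogeneous shape after 1 dimensions. The detected shape was (2,) + inhomogeneous part.
```

View pics/final.png

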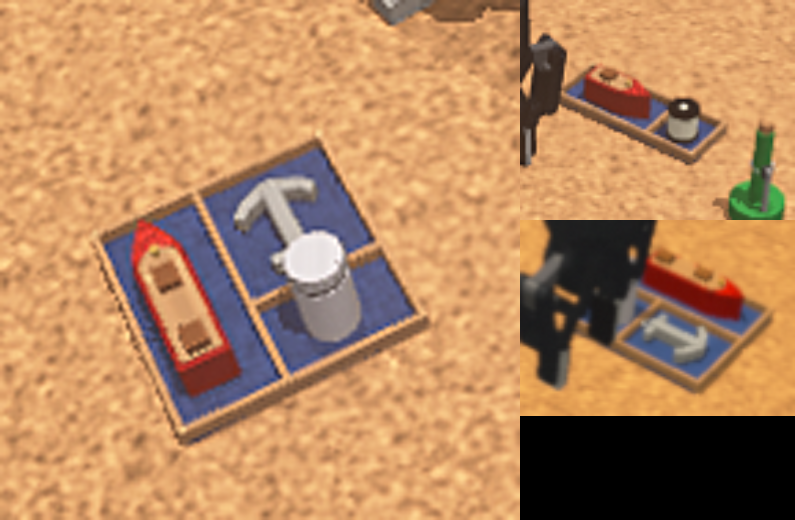

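The long hull (185,320), anchor (285,215), canister (320,285), short hull (617,90) and spool (683,118) are all upright or flat in the right compartments. One last numeric check, and then I hand in.

Run:
```python
from h import *
for n,rs in(("scene",dict(ruler=(145,170,190,198),vial=(306,155,335,200),bottle=(236,200,306,288))),("side",dict(vial=(176,192,208,240),ruler=(338,174,366,208)))):
    o0=cv2.imread(f"pics/{n}0.png");im=viewer.get_image(n);c=viewer.calibration(n)
    for k,(x0,y0,x1,y1) in rs.items():
        t=o0[y0:y1,x0:x1];_,v,_,l=cv2.minMaxLoc(cv2.matchTemplate(im[y0-15:y1+15,x0-15:x1+15],t,cv2.TM_CCOEFF_NORMED));print(n,k,"shift px",l[0]-15,l[1]-15,round(v,3))
    for ct in comps(masks(im)["red"],100,7):
        r=rect(c,ct,.019)
        for t,a in(((506.7,-327.8),-25.2),((507.4,315.7),-3.7)):
            d=r[:2]-t
            if np.linalg.norm(d)<90:
                a=np.radians(a);print(n,"hull in tray",np.round([d@[np.cos(a),np.sin(a)],d@[-np.sin(a),np.cos(a)]],1),r[2:])
s=robot.state();print(s["time_s"],s["force"])
robot.job_done()
```

```text
scene ruler shift px 0 0 0.655
scene vial shift px 0 0 1.0
scene bottle shift px 0 0 0.953
scene hull in tray [ 36.9 -45.3] [ 49.3  30.5 153.8]
scene hull in tray [-26.6  -4.7] [67.8 62.1 26.1]
side vial shift px 0 0 1.0
side ruler shift px 1 -4 0.864
side hull in tray [-26.1   0.1] [ 75.6  38.  176.4]
side hull in tray [  0.5 -38.7] [112.7  60.3 170. ]
34.2 [0.25017476 0.80867954 0.73346348]
the job is handed in; nothing more can be done
```

I placed all five pieces in their compartments and handed the job in at 34.2 s on the robot's clock, of the 112 s allowed. No verdict was reported.

- **tray_three:** the long hull is in the long compartment, the anchor lies flat in the wide one, and the canister stands in the narrow one.
- **tray_two:** the short hull is in the long compartment, and the spool stands in the short one.
- **Setting down:** each piece was lowered slowly until the wrist force read 5 to 10 N, then released.
- **Position checks:** the final pictures showed every piece inside its own compartment. I measured only the hulls at the end, from the side view:

| Hull | Tray position measured (mm) | Allowed x (mm) | Allowed y (mm) |
|---|---|---|---|
| Long, in tray_three | (0.5, -39) | -22 to 22 | -58 to -26 |
| Short, in tray_two | (-26, 0) | -49 to -9 | -17 to 17 |

- **Things to leave alone:** the vial stand showed no shift in either view, and the bottle none in the scene view.

**Checks that failed or disagreed:**
- **Long hull, scene view:** this gave a tray x of 37 mm. It came from a colour blob only 49 mm long, so just part of the 110 mm hull; I discounted it because the picture and the side view agree on the centred position.
- **Ruler block:** the scene match showed no shift but was weak (0.66). The side match was offset by (1, -4) pixels, also with a poor score (0.86). The arm's shadow had moved across the ruler, and every pick or placement stayed at least about 100 mm from it with no unexpected force, so I read this as lighting and did not look at it again.
- **Image-shift script:** my first comparison crashed, and I redid it with template matching.

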